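# Make up two wheelchair repair kits

## Task

Make up two wheelchair repair kits: the white-hubbed castor wheel and the brass bush go in the red tray, the green battery and the orange handgrip in the blue tray, one part to each compartment (either one), flat on its floor as they now lie or stand. The spray can blocks the bush: move the can off the yellow disc, take the bush out from behind it, then put the can back upright, centred on the disc, and never let it tip over. Leave the yellow-hubbed castor where it is.

Things in the scene. Friction and masses are not known exactly. Their poses are not given: they have to be found in the camera images.
- castor_mid (a point): Castor wheel lying flat on the bench: black tyre, white hub on top, a disc 50 mm across and 30 mm high. Point at its centre, 15 mm above its underside; z is the wheel's axis. About 90 g.
- spare_mid (a point): Another castor wheel lying flat, black tyre with a yellow hub, 50 mm across and 30 mm high. Not wanted: leave it. Point at its centre, 15 mm above its underside.
- battery_mid (a point): Green battery pack with black top and two brass contacts, 60 mm along its x, 40 mm along its y, 34 mm high. Point at its centre, 17 mm above its underside. About 200 g.
- handgrip_mid (a point): Orange handgrip with black ribs, lying on the bench: a bar 96 mm long along its y, 30 mm wide along its x, 30 mm high, with rounded edges. Point at its centre, 15 mm above its underside. About 80 g.
- bush_mid (a point): Brass bush standing upright: plain cylinder 36 mm across, 40 mm high, with a dark bore on top. Point at its centre, 20 mm above its underside. At the start it stands on the grey plate, just behind the can (towards the plate's +x), with about 10 mm between them. About 150 g.
- can_mid (a point): Upright spray can, white with a blue band and a red cap; 112 mm high, body 50 mm across up to 88 mm, then a shoulder, cap 38 mm across from 95 mm up. Point on its axis at half height, 56 mm above its underside. At the start it stands on the yellow disc. The bare bench beyond the far ends of the trays and the plate, in front of the robot at x = 0.69 to 0.71 and y between -0.1 and 0.1, is always clear to set it down meanwhile. About 180 g.
- pad (a point): Yellow disc, 68 mm across, painted on a fixed grey plate: the can's home. Point at its centre, on the plate's top face 8 mm above the bench; x and y along the plate. The plate is 190 mm along x and 130 mm along y, its centre 30 mm from the disc towards +x; a lip 6 mm high above the plate closes its far (+x) end.
- red_tray: An open red plastic kit tray, fixed to the bench. Origin: centre of its underside, resting on the bench. 190 mm along its x, 130 mm along its y, walls 18 mm high and 4 mm thick, floor 4 mm thick. One divider along y at x = 0, as high as the walls, leaves two equal compartments of 89 x 122 mm inside, centred at x = -47 and +47 mm.
- blue_tray: An open blue plastic kit tray, fixed to the bench. Origin: centre of its underside, resting on the bench. 190 mm along its x, 130 mm along its y, walls 18 mm high and 4 mm thick, floor 4 mm thick. One divider along y at x = 0, as high as the walls, leaves two equal compartments of 89 x 122 mm inside, centred at x = -47 and +47 mm.
Not all that is in view belongs to the job. Leave any pink look-alike of the part that bears castor_mid alone.

How it is judged:
On the way, in this order (a step that is already met when the one before it is completed fails the run):
1. the can is moved at least 55 mm off the disc (horizontal distance between can_mid and pad above 0.055 m), for 0.2 s.
2. with the can off the disc, the bush is taken away, at least 110 mm from the disc (horizontal distance between bush_mid and pad above 0.11 m and horizontal distance between can_mid and pad above 0.05 m), for 0.1 s.
3. the can is back upright on the disc (horizontal distance between can_mid and pad below 0.012 m and angle between can_mid's own z axis and vertical below 0.1 rad and z of can_mid in the frame of pad below 0.061 m), for 0.2 s.
At the end, for the whole second after the job is handed in: Red tray: castor flat, bush upright; blue tray: battery upright, handgrip lying; one part per compartment, on its floor (height within 5 mm, tilt under 0.15 rad). The can stands upright on the plate, its axis within 12 mm of the disc's centre. All released and at rest (all of step 3 and (((x of castor_mid in the frame of red_tray between -0.08 and -0.02 m and y of castor_mid in the frame of red_tray between -0.05 and 0.05 m and z of castor_mid in the frame of red_tray between 0.014 and 0.024 m and (angle between castor_mid's own z axis and vertical below 0.15 rad or angle between castor_mid's own z axis and vertical above 2.99 rad)) and (x of bush_mid in the frame of red_tray between 0.02 and 0.08 m and y of bush_mid in the frame of red_tray between -0.05 and 0.05 m and z of bush_mid in the frame of red_tray between 0.019 and 0.029 m and angle between bush_mid's own z axis and vertical below 0.15 rad)) or ((x of castor_mid in the frame of red_tray between 0.02 and 0.08 m and y of castor_mid in the frame of red_tray between -0.05 and 0.05 m and z of castor_mid in the frame of red_tray between 0.014 and 0.024 m and (angle between castor_mid's own z axis and vertical below 0.15 rad or angle between castor_mid's own z axis and vertical above 2.99 rad)) and (x of bush_mid in the frame of red_tray between -0.08 and -0.02 m and y of bush_mid in the frame of red_tray between -0.05 and 0.05 m and z of bush_mid in the frame of red_tray between 0.019 and 0.029 m and angle between bush_mid's own z axis and vertical below 0.15 rad))) and (((x of battery_mid in the frame of blue_tray between -0.08 and -0.02 m and y of battery_mid in the frame of blue_tray between -0.05 and 0.05 m and z of battery_mid in the frame of blue_tray between 0.016 and 0.026 m and angle between battery_mid's own z axis and vertical below 0.15 rad) and (x of handgrip_mid in the frame of blue_tray between 0.02 and 0.08 m and y of handgrip_mid in the frame of blue_tray between -0.05 and 0.05 m and z of handgrip_mid in the frame of blue_tray between 0.014 and 0.024 m and angle between handgrip_mid's own y axis and vertical between 1.42 and 1.72 rad)) or ((x of battery_mid in the frame of blue_tray between 0.02 and 0.08 m and y of battery_mid in the frame of blue_tray between -0.05 and 0.05 m and z of battery_mid in the frame of blue_tray between 0.016 and 0.026 m and angle between battery_mid's own z axis and vertical below 0.15 rad) and (x of handgrip_mid in the frame of blue_tray between -0.08 and -0.02 m and y of handgrip_mid in the frame of blue_tray between -0.05 and 0.05 m and z of handgrip_mid in the frame of blue_tray between 0.014 and 0.024 m and angle between handgrip_mid's own y axis and vertical between 1.42 and 1.72 rad))) and linear speed of each of castor, bush, battery, handgrip, can below 0.02 m/s and contact force between each of castor, bush, battery, handgrip, can and the fingers below 0.1 N); the robot touches nothing.
It fails at once if the can tips over (more than 0.6 rad) (angle between can_mid's own z axis and vertical above 0.6 rad).
It fails at once if the yellow-hubbed castor is moved by more than 20 mm (distance of spare_mid from where it was at the start of the episode above 0.02 m).
It also fails if it takes over 134 s, if anything falls off the work surface, if the arm or the gripper's body presses on something with over 40 N, if the wrist force passes 120 N, or if a joint passes its speed limit or range.

## Robot

A 6-joint arm with a two-finger parallel gripper is mounted at the origin on the work surface. World frame = base frame: x ahead of the robot, y to its left, z up, the work surface at z = 0. Lengths are in m, angles in rad, forces in N, time in s.
With the tool pointing down it reaches from about 0.25 to 0.725 m from the base axis. Payload 4 kg.
Tool frame: the origin (TCP) lies midway between the tips of the shut fingers; the grasp point (between the pads) lies 19 mm behind it (bot.grip_point_offset is the distance from the TCP to the grasp point, in m); z points along the fingers, y is the line along which they close (so a half turn about z gives the same grasp; the last joint's range is limited). The gripper opens to 85 mm and grips with 20 to 120 N. Pads are 22 mm wide; open, the fingers measure 114 mm over their backs; the gripper's body (76 mm by 85 mm) begins 54 mm behind the grasp point. The pads swing forward as they close: fully open they stand 13 mm farther back than shut.
Start: joints at [-1.344, 0.241, 0.005, 1.335, 0, 1.571], TCP at [0.112, -0.487, 0.231] pointing down, gripper open.
Joint ranges: [-2.72, 2.72], [-1.05, 1.87], [-1.09, 1.28], [-1.99, 2.15], [-1.42, 1.44], [-3.14, 3.14]. Speed limits (rad/s): [2.79, 2.79, 3.14, 3.14, 3.14, 3.14].

## Interface

Orientations are given as a unit quaternion [x, y, z, w].
In Python, from workcell import bot gives the robot as it stands.
- The arm moves only by the tool step_arm, never from a script. Its argument "targets" is text: rows parted by semicolons, each of 7 numbers parted by spaces: the opening, from -1 (shut) to 1 (fully open), so that 0 is half open, then the shift along the world's x, y, z normalised to -1 to 1, where 1 is 0.5 m, then the turn, a rotation vector about the world's x, y, z normalised to -1 to 1, where 1 is pi/4 rad. In form: gripper x y z wx wy wz; .... A call has 1 to 10 rows; each row is the pose to reach, as a shift and turn from the pose commanded when the call began; what a row does not reach only later rows make up. A row lasts 1/12 s, in which the tool goes at most 41.7 mm and 7.16 degrees, less where a joint would pass 70% of its speed; a pose out of reach is approached as far as the arm can. A call with a number of a shift or a turn outside -1 to 1 is refused whole. A call with a gripper value outside its range is refused whole. The fingers move at their own pace and stop on an object; the grip force is fixed at half the most. Time passes only in rows, so rows that repeat a pose let the fingers close. It gives the time, the measured TCP pose, the force, the opening and the grip force at its end, in the units of the state.
- bot.get_obs(): the state, without advancing time (a new reading comes with each control period).
- bot.camera(name): name is "scene" or "side" or "wrist"; returns the picture (384x512x3 uint8, red, green, blue); there is no depth.
- bot.camera_info(name): a dict with "vertical_fov" (degrees; the focal length in pixels is half the picture's height over the tangent of half this angle, whatever the lens; pixels are square), "cx", "cy" (the principal point, pixels), "pose" (4x4, takes a point from camera to world coordinates). Camera axes: x right, y up, looking along -z (the intrinsics and any distortion apply to the point x, -y, -z); pixel columns grow to the right and rows downward; lengths in m; the calibration is good to about 2 mm. A picture is of the moment at which its call begins: read the wrist's pose just before it. camera_info takes no time and is no camera call; for the wrist camera it gives the pose at the moment of the call.
- bot.job_done(): hands the job in; it is judged then, once.
The state is a dict: "clock": time; "joint_pos": joint angles; "joint_vel": joint speeds; "tau": joint torques, N m; "eef_pos": TCP position; "tool_rot": TCP orientation; "ft_force": force on the tool from outside, world axes, zero at the start; "ft_torque": the same for the moment, N m; "grip_width": finger opening in m; "grasp_force": force on a finger pad.
Only numpy, scipy, OpenCV 4.12 (cv2) and the standard library are available. Lean on these libraries where they do the work, as an engineer would, in place of code of your own. Each camera call takes 0.05 s, during which the arm holds its last target. There are 200 camera calls.

## Working session

There is one attempt and no reset: what is moved stays moved. The work goes in short steps, Python scripts to look and compute and a tool call to move; the robot and the scene stay as the last step left them, time stands still between calls to the robot, and variables do not carry over. Pictures are saved under pics/ and viewed, at most 14 in all, crops included, and the job is handed in when it is done.

Besides the shell and the picture viewer there is one more tool, called after "Emit:" as name(argument=value, ...), one argument or row to a line, values as JSON. step_arm: Moves the arm, as the interface text tells. Scaled input: -1 to 1 covers 0.5 m each way for a shift and pi/4 rad each way for a turn. Its arguments: {"type":"object","properties":{"targets":{"type":"string"}},"required":["targets"]}

```bash
mkdir -p pics; ls; python3 - <<'E'
from workcell import bot
import cv2,numpy as np
for n in ("scene","side"):
    i=bot.camera_info(n);print(n,{k:(np.round(v,4).tolist() if k=="pose" else v) for k,v in i.items()})
    cv2.imwrite(f"pics/{n}0.png",bot.camera(n)[:,:,::-1])
print(bot.get_obs())
E
```

```text
pics
scene {'vertical_fov': 46.26944382193329, 'cx': 260.61993415583237, 'cy': 193.5111420131218, 'pose': [[0.6617, -0.6187, 0.4236, 0.8927], [0.7497, 0.5525, -0.3642, -0.3987], [-0.0087, 0.5585, 0.8294, 0.9595], [0.0, 0.0, 0.0, 1.0]]}
side {'vertical_fov': 43.09932154128387, 'cx': 253.67396446347263, 'cy': 197.6135577100583, 'pose': [[-0.9569, 0.2214, -0.1879, 0.1919], [-0.2903, -0.7079, 0.6439, 0.9207], [0.0096, 0.6707, 0.7416, 1.1113], [0.0, 0.0, 0.0, 1.0]]}
{'clock': 0.1, 'joint_pos': array([-1.34394576e+00,  2.41333616e-01,  3.87038507e-03,  1.33520627e+00,
       -2.07068038e-05,  1.57079788e+00]), 'joint_vel': array([ 3.49238789e-04, -8.27622935e-04,  2.78061458e-03,  5.67785857e-04,
        9.13760152e-05, -1.72158336e-04]), 'tau': array([ 1.53415665e-03, -3.73138368e+01,  2.53009772e+01,  1.08665036e-02,
        1.42148278e-04, -4.94746388e-06]), 'eef_pos': array([ 0.11232228, -0.48664297,  0.23050836]), 'tool_rot': array([ 9.93573897e-01,  1.13181423e-01, -1.16292405e-04, -9.29395122e-04]), 'ft_force': array([-0.2536185 ,  0.28401962, -0.31468905]), 'ft_torque': array([-0.00843165,  0.02037118,  0.00586656]), 'grasp_force': 0.0, 'grip_width': 0.08545449769127224}
```

View pics/scene0.png

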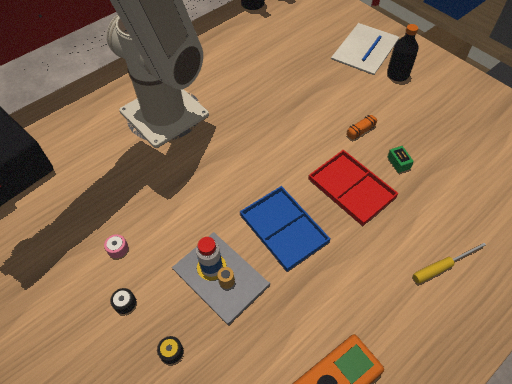

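View pics/side0.png

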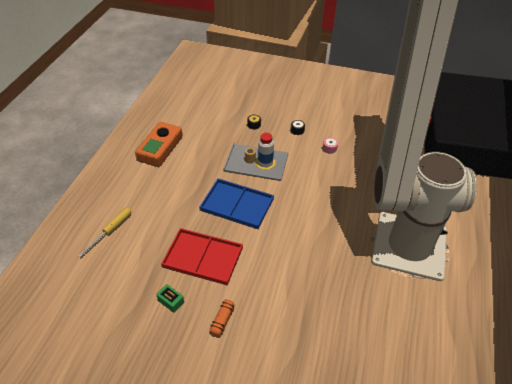

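The scene view has these items (pixels):
- **Castor lookalikes:** pink castor (116,245), white-hub castor (123,300), yellow-hub castor (170,349).
- **On the plate:** can (208,255), with the bush (226,276) behind it.
- **Trays:** blue (285,228), red (353,187).
- **Handgrip and battery:** handgrip (362,127), battery (400,158).
- **Not part of the job:** orange meter, screwdriver, bottle.

The side view agrees. Next I cast colour masks onto planes at the known heights.

```bash
cat > h.py <<'E'
from workcell import bot
import cv2,numpy as np
def K(i): 
    f=192/np.tan(np.radians(i["vertical_fov"])/2); return f
def cast(i,uv,z):
    uv=np.atleast_2d(uv).astype(float);f=K(i);P=np.array(i["pose"])
    d=np.c_[(uv[:,0]-i["cx"])/f,-(uv[:,1]-i["cy"])/f,-np.ones(len(uv))]@P[:3,:3].T
    return P[:3,3]+d*((z-P[2,3])/d[:,2])[:,None]
def proj(i,X):
    P=np.array(i["pose"]);c=(np.atleast_2d(X)-P[:3,3])@P[:3,:3];f=K(i)
    return np.c_[i["cx"]+f*c[:,0]/-c[:,2],i["cy"]-f*c[:,1]/-c[:,2]]
def rect(i,img,z,x0,x1,y0,y1,mm=1.):
    # picture of plane z: column = x, row = y, mm per pixel
    W=np.array([[x0,y0],[x1,y0],[x1,y1],[x0,y1]],float)
    src=proj(i,np.c_[W,np.full(4,z)]).astype(np.float32)
    dst=((W-[x0,y0])*1000/mm).astype(np.float32)
    H=cv2.getPerspectiveTransform(src,dst)
    return cv2.warpPerspective(img,H,(int((x1-x0)*1000/mm),int((y1-y0)*1000/mm)),flags=cv2.INTER_LINEAR)
def hsv(img): return cv2.cvtColor(img,cv2.COLOR_RGB2HSV)
def inr(img,lo,hi): return cv2.inRange(hsv(img),np.array(lo),np.array(hi))
def blobs(m,amin):
    return [c for c in cv2.findContours(m,cv2.RETR_EXTERNAL,cv2.CHAIN_APPROX_NONE)[0] if cv2.contourArea(c)>amin]
E
python3 - <<'E'
from h import *
R=dict(red=([0,180,70],[6,255,255],.018,9000),blue=([105,150,50],[125,255,255],.018,9000),green=([60,120,30],[90,255,255],.034,400),
 orange=([5,170,80],[15,255,255],.02,800),grey=([0,0,70],[180,45,200],.008,9000),cap=([0,150,60],[6,255,255],.112,400),
 hubw=([0,0,150],[180,60,255],.03,100),pink=([160,60,80],[178,255,255],.03,300),huby=([22,120,100],[32,255,255],.03,100))
im={n:(bot.camera_info(n),bot.camera(n)) for n in("scene","side")}
x0,x1,y0,y1=.15,.85,-.55,.55
for k,(lo,hi,z,a) in R.items():
    ms=[(rect(i,inr(g,lo,hi),z,x0,x1,y0,y1)>127).astype(np.uint8)*255 for i,g in im.values()]
    for t,m in(("scene",ms[0]),("side",ms[1]),("both",ms[0]&ms[1])):
        for c in blobs(m,a):
            (cx,cy),(w,h),an=cv2.minAreaRect(c)
            if max(w,h)<230: print(k,t,"c %.3f %.3f"%(x0+cx/1e3,y0+cy/1e3),"size %.0f %.0f ang %.1f area %.0f"%(w,h,an,cv2.contourArea(c)))
E
```

```text
red scene c 0.547 0.206 size 140 195 ang 89.4 area 25882
red side c 0.542 0.215 size 138 192 ang 89.6 area 25452
red both c 0.544 0.211 size 130 188 ang 89.4 area 23386
blue scene c 0.518 -0.006 size 135 196 ang 84.8 area 25330
blue side c 0.513 0.004 size 139 190 ang 84.7 area 24938
blue both c 0.514 -0.002 size 127 186 ang 84.6 area 22490
green scene c 0.579 0.352 size 57 76 ang 69.4 area 3554
green side c 0.568 0.372 size 46 68 ang 69.8 area 2754
green both c 0.573 0.365 size 36 54 ang 70.0 area 1738
orange scene c 0.431 0.373 size 112 39 ang 86.0 area 3056
orange scene c 0.823 -0.156 size 165 54 ang 85.2 area 3897
orange side c 0.427 0.379 size 101 31 ang 85.8 area 2680
orange side c 0.818 -0.169 size 205 63 ang 90.0 area 9738
orange both c 0.427 0.379 size 101 30 ang 85.2 area 2364
orange both c 0.820 -0.156 size 165 46 ang 85.1 area 3609
grey scene c 0.512 -0.198 size 190 132 ang 4.2 area 22566
grey side c 0.512 -0.194 size 193 137 ang 4.0 area 16024
grey both c 0.513 -0.198 size 189 130 ang 4.2 area 10324
cap scene c 0.583 0.146 size 128 177 ang 90.0 area 21390
cap scene c 0.4
[... 592 characters left out ...]
e c 0.421 -0.397 size 35 33 ang 17.1 area 916
hubw both c 0.293 -0.337 size 33 35 ang 11.3 area 900
hubw both c 0.421 -0.397 size 35 33 ang 17.1 area 875
pink scene c 0.303 -0.338 size 48 64 ang 85.9 area 2447
pink side c 0.291 -0.314 size 47 64 ang 6.3 area 1557
huby scene c 0.828 0.165 size 102 25 ang 74.7 area 2204
huby scene c 0.500 -0.176 size 10 29 ang 63.4 area 173
huby scene c 0.485 -0.231 size 13 48 ang 77.3 area 278
huby scene c 0.576 -0.379 size 36 35 ang 45.0 area 1001
huby side c 0.467 -0.151 size 24 13 ang 15.5 area 124
huby side c 0.449 -0.177 size 37 8 ang 86.3 area 119
huby side c 0.582 -0.383 size 36 19 ang 55.7 area 222
huby both c 0.582 -0.383 size 36 19 ang 55.7 area 208
```

Sizes match the specs to within about 2 mm. The cap axis (0.483,-0.200) sits right on the disc position computed from the plate (0.483,-0.200). For "castor" the candidates are pink (116,245), white-hub (123,300) and yellow-hub (170,349). I choose (123,300) and will check it in one close crop.

```bash
python3 - <<'E'
from h import *
i=bot.camera_info("scene");g=bot.camera("scene")
cv2.imwrite("pics/crop1.png",cv2.resize(g[225:375,90:270],None,fx=4,fy=4,interpolation=cv2.INTER_CUBIC)[:,:,::-1])
print(proj(i,[[.536,-.196,.048],[.421,-.397,.03],[.483,-.2,.008]]).round(1))
E
```

```text
[[225.8 274.3]
 [120.6 298.2]
 [211.2 266.5]]
```

View pics/crop1.png

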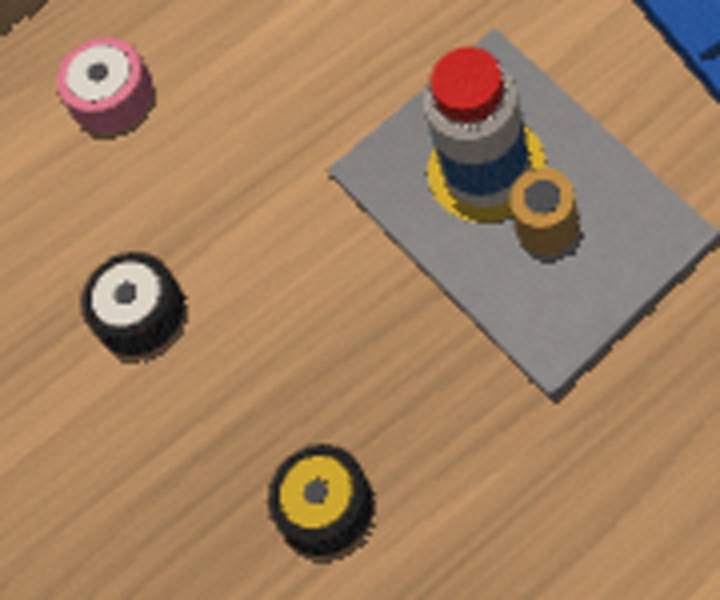

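Emit:
step_arm(
  targets="1 0.742 0.574 0.0 0 0 -0.196;1 0.742 0.574 0.0 0 0 -0.196;1 0.742 0.574 0.0 0 0 -0.196;1 0.742 0.574 0.0 0 0 -0.196;1 0.742 0.574 0.0 0 0 -0.196;1 0.742 0.574 0.0 0 0 -0.196;1 0.742 0.574 0.0 0 0 -0.196;1 0.742 0.574 0.0 0 0 -0.196;1 0.742 0.574 0.0 0 0 -0.196;1 0.742 0.574 0.0 0 0 -0.196",
)

```text
clock: 1.08
eef_pos: [0.4401, -0.2331, 0.2314]
tool_rot: [0.999, 0.037, 0.0, 0.0]
ft_force: [-0.1, -0.9, -0.4]
grip_width: 0.0854
grasp_force: 0.0
```

The crop confirms it: the white-hub black castor is at (121,298). The bush ring is at (225.8,274.3), exactly where the predicted bush position projects. Can and disc agree too.

Emit:
step_arm(
  targets="1 0.082 0.063 0 0 0 0;1 0.082 0.063 0 0 0 0;1 0.082 0.063 0 0 0 0;1 0.082 0.063 0 0 0 0",
)

```text
clock: 1.42
eef_pos: [0.4796, -0.2029, 0.2308]
tool_rot: [0.999, 0.037, -0.001, -0.0]
ft_force: [-0.4, -0.3, 0.0]
grip_width: 0.0854
grasp_force: 0.0
```

```bash
python3 - <<'E'
from h import *
i=bot.camera_info("wrist");g=bot.camera("wrist");o=bot.get_obs()
print(o["eef_pos"],o["joint_pos"].round(3),np.round(i["pose"],3),i["vertical_fov"],i["cx"],i["cy"])
m=inr(g,[0,150,60],[6,255,255])
for c in blobs(m,200):
    M=cv2.moments(c);uv=[M["m10"]/M["m00"],M["m01"]/M["m00"]];print(uv,cast(i,uv,.12))
cv2.imwrite("pics/w1.png",g[:,:,::-1])
print(proj(i,[[.483,-.2,.008],[.536,-.196,.048]]))
E
```

```text
[ 0.47898381 -0.20350417  0.23097587] [-4.010e-01  2.820e-01  6.000e-02  1.350e+00 -1.000e-03  2.667e+00] [[ 0.075  0.959  0.272  0.549]
 [-0.997  0.072  0.02  -0.198]
 [-0.    -0.273  0.962  0.374]
 [ 0.     0.     0.     1.   ]] 69.46277115318196 258.1084583869047 189.16696445402792
[254.9914333792259, 180.70460455866603] [[ 0.48546829 -0.19933148  0.12      ]]
[[256.28849056 162.12618606]
 [255.95073425 122.43080016]]
```

View pics/w1.png

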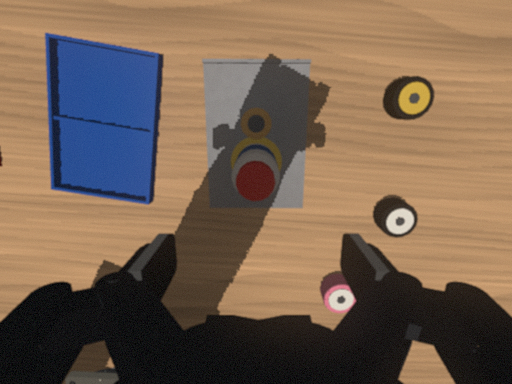

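Emit:
step_arm(
  targets="1 0.002 0 0 0 0 0.578;1 0.002 0 0 0 0 0.578;1 0.002 0 0 0 0 0.578;1 0.002 0 0 0 0 0.578;1 0.002 0 -0.1 0 0 0.578;1 0.002 0 -0.1 0 0 0.578;1 0.002 0 -0.1 0 0 0.578;1 0.002 0 -0.1 0 0 0.578",
)

```text
clock: 2.13
eef_pos: [0.4798, -0.2041, 0.1817]
tool_rot: [0.966, 0.259, -0.0, -0.0]
ft_force: [0.1, -0.3, 0.2]
grip_width: 0.0852
grasp_force: 0.0
```

```bash
python3 -c "
from h import *
o=bot.get_obs();print(o['eef_pos'],o['joint_pos'].round(3),o['tool_rot'])"
```

```text
[ 0.47975341 -0.20408583  0.18168965] [-0.402  0.31  -0.032  1.23  -0.     2.215] [ 9.65781569e-01  2.59356151e-01 -4.95667846e-04 -3.20666795e-04]
```

Emit:
step_arm(
  targets="1 0.008 0.008 -0.1 0 0 0;1 0.008 0.008 -0.18 0 0 0;1 0.008 0.008 -0.252 0 0 0;1 0.008 0.008 -0.252 0 0 0;1 0.008 0.008 -0.252 0 0 0;1 0.008 0.008 -0.252 0 0 0",
)

```text
clock: 2.63
eef_pos: [0.4868, -0.2003, 0.0581]
tool_rot: [0.966, 0.26, 0.002, 0.001]
ft_force: [0.3, -0.6, 0.5]
grip_width: 0.0853
grasp_force: 0.0
```

Emit:
step_arm(
  targets="-1 0 0 0 0 0 0;-1 0 0 0 0 0 0;-1 0 0 0 0 0 0;-1 0 0 0 0 0 0;-1 0 0 0 0 0 0;-1 0 0 0 0 0 0;-1 0 0 0 0 0 0;-1 0 0 0 0 0 0",
)

```text
clock: 3.3
eef_pos: [0.4863, -0.1995, 0.0579]
tool_rot: [0.965, 0.261, 0.002, 0.001]
ft_force: [-0.8, 1.4, 9.0]
grip_width: 0.0488
grasp_force: 60.8
```

Emit:
step_arm(
  targets="-1 0 0 0.06 0 0 0;-1 0 0 0.14 0 0 0;-1 0 0 0.16 0 0 0;-1 0.06 0.042 0.16 0 0 0;-1 0.126 0.088 0.16 0 0 0;-1 0.192 0.134 0.16 0 0 0;-1 0.258 0.181 0.16 0 0 0;-1 0.324 0.227 0.16 0 0 0;-1 0.38 0.266 0.16 0 0 0;-1 0.42 0.29 0.16 0 0 0",
)

```text
clock: 4.13
eef_pos: [0.697, -0.0512, 0.1351]
tool_rot: [0.965, 0.262, 0.001, -0.0]
ft_force: [-0.5, 0.7, -1.5]
grip_width: 0.0485
grasp_force: 62.9
```

Emit:
step_arm(
  targets="-1 0.007 0 0 0 0 0;-1 0.007 0 0 0 0 0;-1 0.007 0 -0.05 0 0 0;-1 0.007 0 -0.1 0 0 0;-1 0.007 0 -0.14 0 0 0;-1 0.007 0 -0.16 0 0 0;-1 0.007 0 -0.17 0 0 0;-1 0.007 0 -0.17 0 0 0",
)

```text
clock: 4.8
eef_pos: [0.697, -0.0551, 0.051]
tool_rot: [0.966, 0.26, -0.001, -0.0]
ft_force: [0.2, -0.2, -2.5]
grip_width: 0.0488
grasp_force: 62.9
```

Emit:
step_arm(
  targets="-1 0 0 -0.003 0 0 0;-1 0 0 -0.003 0 0 0;0.3 0 0 -0.003 0 0 0;0.6 0 0 -0.003 0 0 0;1 0 0 -0.003 0 0 0;1 0 0 -0.003 0 0 0;1 0 0 -0.003 0 0 0;1 0 0 -0.003 0 0 0;1 0 0 -0.003 0 0 0",
)

```text
clock: 5.55
eef_pos: [0.6983, -0.0542, 0.0488]
tool_rot: [0.965, 0.26, -0.0, 0.0]
ft_force: [-0.5, 0.5, 0.3]
grip_width: 0.0855
grasp_force: 0.0
```

```bash
python3 - <<'E'
from h import *
o=bot.get_obs();print(o['eef_pos'],o['joint_pos'].round(3),o["ft_force"],o["grip_width"])
i=bot.camera_info("side");g=bot.camera("side")
m=inr(g,[15,100,60],[32,255,255]);x0,y0=.40,-.28
r=rect(i,m,.008,.40,.56,-.28,-.12)
for c in blobs((r>127).astype(np.uint8)*255,300):
    e=cv2.minEnclosingCircle(c);print("yellow",x0+e[0][0]/1e3,y0+e[0][1]/1e3,e[1],cv2.contourArea(c))
cv2.imwrite("pics/s2.png",g[90:260,150:350][:,:,::-1].repeat(3,0).repeat(3,1))
E
```

```text
[ 0.69832338 -0.05420724  0.04876574] [-0.077  0.754  0.349  1.166 -0.     2.537] [-0.45774879  0.49843919  0.26192533] 0.08550011359574325
yellow 0.5050808792114259 -0.21477205657958987 63.33545684814453 5896.0
yellow 0.489 -0.2775 63.0496826171875 1126.0
yellow 0.437 -0.2005 87.68846893310547 2476.0
```

View pics/s2.png

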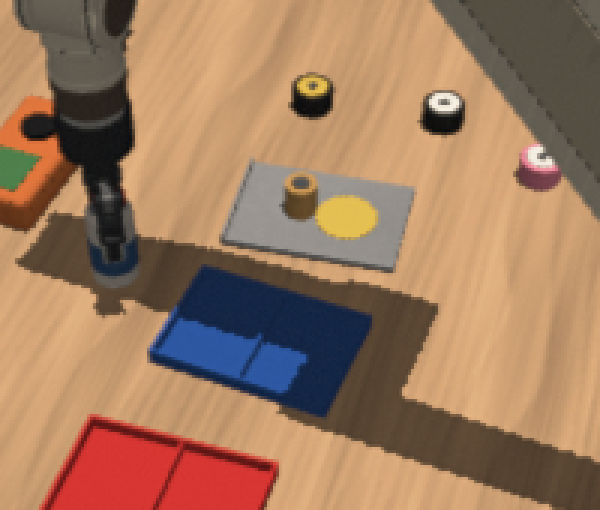

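The side view shows the can upright between the fingers on bare bench. The bush stands on the plate and the yellow disc is uncovered at crop (347,216). Next: go up and over to the bush, and measure the now visible disc.

Emit:
step_arm(
  targets="1 0 0 0.08 0 0 0;1 0 0 0.16 0 0 0;1 0 0 0.2 0 0 0;1 -0.06 -0.052 0.2 0 0 0;1 -0.12 -0.104 0.2 0 0 0;1 -0.18 -0.156 0.2 0 0 0;1 -0.24 -0.21 0.2 0 0 0;1 -0.3 -0.26 0.2 0 0 0;1 -0.324 -0.284 0.2 0 0 0;1 -0.324 -0.284 0.2 0 0 0",
)

```text
clock: 6.43
eef_pos: [0.5331, -0.1989, 0.1493]
tool_rot: [0.966, 0.258, -0.001, 0.0]
ft_force: [0.6, 0.6, 0.7]
grip_width: 0.0854
grasp_force: 0.0
```

```bash
python3 - <<'E'
from h import *
o=bot.get_obs();print(o['eef_pos'],o['joint_pos'].round(3))
x0,y0=.40,-.28
for n in("scene","side","wrist"):
    i=bot.camera_info(n);g=bot.camera(n)
    for k,lo,hi,z in(("disc",[22,140,60],[32,255,255],.008),("bush",[12,110,40],[21,255,255],.048)):
        r=rect(i,inr(g,lo,hi),z,.40,.60,-.28,-.12)
        for c in blobs((r>127).astype(np.uint8)*255,400):
            e=cv2.minEnclosingCircle(c);print(n,k,round(x0+e[0][0]/1e3,4),round(y0+e[0][1]/1e3,4),round(e[1],1),cv2.contourArea(c))
cv2.imwrite("pics/w2.png",g[:,:,::-1])
E
```

```text
[ 0.53313211 -0.19888957  0.14925396] [-3.560e-01  4.230e-01  4.700e-02  1.196e+00 -1.000e-03  2.263e+00]
scene disc 0.4865 -0.184 22.3 616.0
scene disc 0.494 -0.2195 23.9 442.5
scene bush 0.5308 -0.1295 67.8 2146.5
scene bush 0.5395 -0.2025 26.2 1448.0
scene bush 0.498 -0.2325 108.9 4000.0
side disc 0.4815 -0.1991 34.0 3048.5
side bush 0.528 -0.175 35.8 2134.0
side bush 0.499 -0.2005 127.0 11794.0
wrist disc 0.4833 -0.1993 33.3 2887.5
wrist bush 0.5325 -0.1931 25.5 1124.5
wrist bush 0.5745 -0.263 27.4 909.5
wrist bush 0.4392 -0.2269 61.3 2914.5
```

Emit:
step_arm(
  targets="1 0.006 0.006 -0.08 0 0 0;1 0.006 0.006 -0.16 0 0 0;1 0.006 0.006 -0.22 0 0 0;1 0.006 0.006 -0.26 0 0 0;1 0.006 0.006 -0.276 0 0 0;1 0.006 0.006 -0.276 0 0 0;1 0.006 0.006 -0.276 0 0 0",
)

```text
clock: 7.17
eef_pos: [0.5405, -0.1927, 0.0111]
tool_rot: [0.965, 0.261, 0.0, 0.0]
ft_force: [0.7, 0.5, 0.0]
grip_width: 0.0853
grasp_force: 0.0
```

Emit:
step_arm(
  targets="-1 0 0 0 0 0 0;-1 0 0 0 0 0 0;-1 0 0 0 0 0 0;-1 0 0 0 0 0 0;-1 0 0 0 0 0 0;-1 0 0 0 0 0 0;-1 0 0 0 0 0 0;-1 0 0 0 0 0 0;-1 0 0 0 0 0 0",
)

```text
clock: 7.92
eef_pos: [0.5403, -0.1936, 0.0123]
tool_rot: [0.966, 0.26, 0.001, 0.001]
ft_force: [0.2, 1.0, 7.1]
grip_width: 0.0347
grasp_force: 59.8
```

Emit:
step_arm(
  targets="-1 0 0 0.08 0 0 0;-1 0 0 0.16 0 0 0;-1 0 0.02 0.2 0 0 0;-1 0 0.1 0.2 0 0 0;-1 0 0.18 0.2 0 0 0;-1 0.0 0.26 0.2 0 0 0.1;-1 0.02 0.34 0.2 0 0 0.222;-1 0.04 0.42 0.2 0 0 0.222;-1 0.06 0.5 0.2 0 0 0.222;-1 0.08 0.58 0.2 0 0 0.222",
)

```text
clock: 8.75
eef_pos: [0.5789, 0.0985, 0.1106]
tool_rot: [0.939, 0.343, -0.0, 0.0]
ft_force: [0.9, -0.0, -1.2]
grip_width: 0.0348
grasp_force: 60.4
```

Emit:
step_arm(
  targets="-1 0.02 0.08 0 0 0 0;-1 0.028 0.16 0 0 0 0;-1 0.028 0.2 0 0 0 0;-1 0.028 0.231 0 0 0 0;-1 0.028 0.231 0 0 0 0;-1 0.028 0.231 -0.06 0 0 0;-1 0.028 0.231 -0.12 0 0 0;-1 0.028 0.231 -0.14 0 0 0;-1 0.028 0.231 -0.14 0 0 0",
)

```text
clock: 9.5
eef_pos: [0.59, 0.2096, 0.0369]
tool_rot: [0.939, 0.343, -0.005, 0.0]
ft_force: [-1.1, 0.4, -1.6]
grip_width: 0.0348
grasp_force: 60.4
```

```bash
python3 - <<'E'
from h import *
o=bot.get_obs();print(o['eef_pos'],o['joint_pos'].round(3),o["tool_rot"].round(3),o["grip_width"],o["ft_force"])
cv2.imwrite("pics/w3.png",bot.camera("side")[180:330,130:330][:,:,::-1].repeat(3,0).repeat(3,1))
E
```

```text
[0.5899898  0.2096166  0.03691323] [ 0.342  0.632  0.085  1.032 -0.     2.784] [ 0.939  0.343 -0.005  0.   ] 0.034775257493400574 [-1.11820277  0.35613568 -1.58592236]
```

View pics/w3.png

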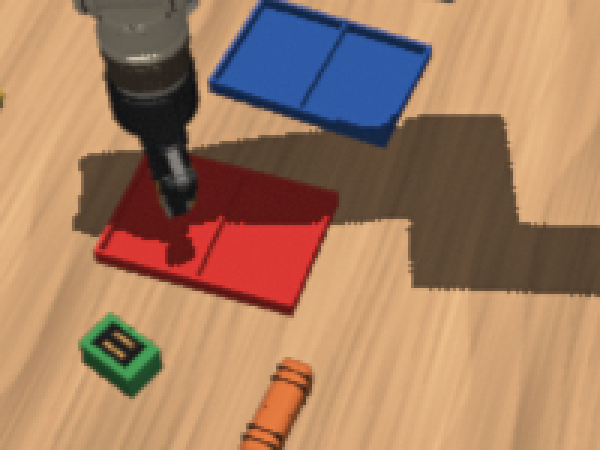

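The gripper with the bush is over the red tray's +x compartment (crop ~(180,200)). I'll lower it and release with a limited opening.

Emit:
step_arm(
  targets="-1 0.006 0 -0.03 0 0 0;-1 0.006 0 -0.05 0 0 0;-1 0.006 0 -0.058 0 0 0;-1 0.006 0 -0.058 0 0 0;-1 0.006 0 -0.058 0 0 0",
)

```text
clock: 9.97
eef_pos: [0.5965, 0.2121, 0.0124]
tool_rot: [0.939, 0.343, 0.0, 0.0]
ft_force: [-0.9, 0.1, -0.9]
grip_width: 0.0347
grasp_force: 60.4
```

Emit:
step_arm(
  targets="-0.1 0 0 0 0 0 0;0.1 0 0 0 0 0 0;0.35 0 0 0 0 0 0;0.35 0 0 0 0 0 0;0.35 0 0 0.04 0 0 0;0.35 0 0 0.1 0 0 0;0.35 0 0 0.18 0 0 0;1 0 0 0.26 0 0 0;1 0 0 0.26 0 0 0",
)

```text
clock: 10.72
eef_pos: [0.6014, 0.2141, 0.1521]
tool_rot: [0.939, 0.343, 0.008, 0.0]
ft_force: [1.5, 1.0, 0.9]
grip_width: 0.0795
grasp_force: 0.0
```

```bash
python3 - <<'E'
from h import *
o=bot.get_obs();print(o['eef_pos'],o['joint_pos'].round(3),o["grip_width"])
i=bot.camera_info("wrist");g=bot.camera("wrist")
c=proj(i,[[.591,.2105,.044]])[0];print(c)
m=inr(g,[12,110,30],[23,255,255])
r=rect(i,m,.044,.50,.68,.12,.30)
for b in blobs((r>127).astype(np.uint8)*255,200):
    e=cv2.minEnclosingCircle(b);print(.5+e[0][0]/1e3,.12+e[0][1]/1e3,e[1])
j=bot.camera_info("side");s=bot.camera("side")
r=rect(j,inr(s,[0,150,60],[6,255,255]),.112,.64,.76,-.12,.02)
for b in blobs((r>127).astype(np.uint8)*255,200):
    e=cv2.minEnclosingCircle(b);M=cv2.moments(b);print("cap",.64+M["m10"]/M["m00"]/1e3,-.12+M["m01"]/M["m00"]/1e3,e[1],.64+e[0][0]/1e3,-.12+e[0][1]/1e3)
cv2.imwrite("pics/w4.png",np.hstack([cv2.resize(g,(400,300)),cv2.resize(s[150:342,100:356],(400,300))])[:,:,::-1])
E
```

```text
[0.60136904 0.21409184 0.15209495] [ 0.342  0.543  0.248  1.259 -0.     2.782] 0.07954729552599829
[252.96171079 200.00639197]
0.5955 0.211 21.219194412231445
0.5895 0.2095 126.57221221923828
cap 0.6823452855245684 -0.0507003984063745 24.16619110107422 0.686 -0.048
```

View pics/w4.png

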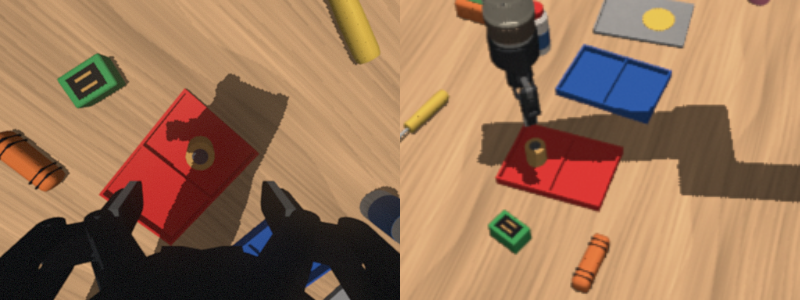

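The wrist view shows the bush upright in the +x compartment at about (200,150). The side view agrees. Now back to the can.

Emit:
step_arm(
  targets="1 0.024 -0.07 0 0 0 -0.1;1 0.05 -0.14 0 0 0 -0.222;1 0.08 -0.21 0 0 0 -0.222;1 0.106 -0.28 0 0 0 -0.222;1 0.13 -0.35 0 0 0 -0.222;1 0.156 -0.43 0 0 0 -0.222;1 0.18 -0.5 0 0 0 -0.222;1 0.194 -0.536 0 0 0 -0.222;1 0.194 -0.536 0 0 0 -0.222;1 0.194 -0.536 0 0 0 -0.222",
)

```text
clock: 11.65
eef_pos: [0.6923, -0.0572, 0.1393]
tool_rot: [0.966, 0.259, -0.002, -0.001]
ft_force: [0.1, -0.4, -0.2]
grip_width: 0.0854
grasp_force: 0.0
```

```bash
python3 - <<'E'
from h import *
o=bot.get_obs();print(o['eef_pos'],o['tool_rot'].round(3),o["grip_width"])
i=bot.camera_info("wrist");g=bot.camera("wrist")
r=rect(i,inr(g,[0,150,50],[6,255,255]),.112,.62,.78,-.14,.02)
for b in blobs((r>127).astype(np.uint8)*255,200):
    e=cv2.minEnclosingCircle(b);M=cv2.moments(b);print("cap",.62+M["m10"]/M["m00"]/1e3,-.14+M["m01"]/M["m00"]/1e3,e[1],.62+e[0][0]/1e3,-.14+e[0][1]/1e3)
E
```

```text
[ 0.69226965 -0.05721538  0.13925559] [ 0.966  0.259 -0.002 -0.001] 0.08542283882819997
cap 0.697833023255814 -0.053824806201550404 19.93297004699707 0.6979318161010742 -0.0537954559326172
```

Emit:
step_arm(
  targets="1 0.012 0.006 -0.03 0 0 0;1 0.012 0.006 -0.08 0 0 0;1 0.012 0.006 -0.13 0 0 0;1 0.012 0.006 -0.17 0 0 0;1 0.012 0.006 -0.178 0 0 0;1 0.012 0.006 -0.178 0 0 0;1 0.012 0.006 -0.178 0 0 0",
)

```text
clock: 12.28
eef_pos: [0.6995, -0.0514, 0.0529]
tool_rot: [0.965, 0.261, -0.0, -0.0]
ft_force: [-0.4, 0.3, 0.2]
grip_width: 0.0852
grasp_force: 0.0
```

Emit:
step_arm(
  targets="-1 0 0 0 0 0 0;-1 0 0 0 0 0 0;-1 0 0 0 0 0 0;-1 0 0 0 0 0 0;-1 0 0 0 0 0 0;-1 0 0 0 0 0 0;-1 0 0 0 0 0 0;-1 0 0 0 0 0 0",
)

```text
clock: 12.95
eef_pos: [0.7005, -0.0526, 0.055]
tool_rot: [0.965, 0.26, 0.002, 0.0]
ft_force: [-0.8, 0.9, 6.5]
grip_width: 0.0485
grasp_force: 62.7
```

Emit:
step_arm(
  targets="-1 0 0 0.05 0 0 0;-1 0 0 0.1 0 0 0;-1 -0.04 -0.028 0.11 0 0 0;-1 -0.1 -0.068 0.11 0 0 0;-1 -0.16 -0.108 0.11 0 0 0;-1 -0.22 -0.149 0.11 0 0 0;-1 -0.28 -0.19 0.11 0 0 0;-1 -0.34 -0.23 0.11 0 0 0;-1 -0.4 -0.27 0.11 0 0 0;-1 -0.431 -0.292 0.11 0 0 0",
)

```text
clock: 13.78
eef_pos: [0.4794, -0.2002, 0.1073]
tool_rot: [0.966, 0.259, -0.002, -0.0]
ft_force: [0.4, 0.0, -2.2]
grip_width: 0.0483
grasp_force: 62.7
```

Emit:
step_arm(
  targets="-1 0 0 0 0 0 0;-1 0 0 -0.02 0 0 0;-1 0 0 -0.05 0 0 0;-1 0 0 -0.07 0 0 0;-1 0 0 -0.07 0 0 0;-1 0 0 -0.07 0 0 0",
)

```text
clock: 14.28
eef_pos: [0.4835, -0.1978, 0.0715]
tool_rot: [0.965, 0.261, -0.001, -0.001]
ft_force: [0.3, -0.1, -2.4]
grip_width: 0.0487
grasp_force: 62.6
```

Emit:
step_arm(
  targets="-1 0.003 -0.001 -0.01 0 0 0;-1 0.003 -0.001 -0.016 0 0 0;-1 0.003 -0.001 -0.017 0 0 0;-1 0.003 -0.001 -0.017 0 0 0;-1 0.003 -0.001 -0.017 0 0 0;-1 0.003 -0.001 -0.017 0 0 0",
)

```text
clock: 14.78
eef_pos: [0.4855, -0.1993, 0.0646]
tool_rot: [0.966, 0.26, 0.0, 0.0]
ft_force: [0.1, -0.0, -1.9]
grip_width: 0.0486
grasp_force: 62.7
```

Still about 1.5 mm above the plate by the reckoning. I lower a little more, release gently and rise.

Emit:
step_arm(
  targets="-1 0 0 -0.004 0 0 0;-1 0 0 -0.004 0 0 0;-1 0 0 -0.004 0 0 0;0.2 0 0 -0.004 0 0 0;0.4 0 0 -0.004 0 0 0;0.7 0 0 -0.004 0 0 0;1 0 0 -0.004 0 0 0;1 0 0 -0.004 0 0 0;1 0 0 -0.004 0 0 0;1 0 0 -0.004 0 0 0",
)

```text
clock: 15.62
eef_pos: [0.4853, -0.1992, 0.0623]
tool_rot: [0.966, 0.26, -0.0, -0.0]
ft_force: [0.0, 1.0, 0.9]
grip_width: 0.0858
grasp_force: 0.0
```

Emit:
step_arm(
  targets="1 0 0 0.04 0 0 0;1 0 0 0.1 0 0 0;1 0 0 0.16 0 0 0;1 0 0 0.2 0 0 0;1 0 0 0.22 0 0 0;1 0 0 0.22 0 0 0",
)

```text
clock: 16.12
eef_pos: [0.4869, -0.1999, 0.1749]
tool_rot: [0.966, 0.26, 0.002, 0.002]
ft_force: [0.2, 0.6, 0.4]
grip_width: 0.0852
grasp_force: 0.0
```

```bash
python3 - <<'E'
from h import *
o=bot.get_obs();print(o['eef_pos'],o['tool_rot'].round(3),o["grip_width"])
x0,y0=.40,-.28
for n in("scene","side","wrist"):
    i=bot.camera_info(n);g=bot.camera(n)
    r=rect(i,inr(g,[0,150,50],[6,255,255]),.12,.40,.56,-.28,-.12)
    for b in blobs((r>127).astype(np.uint8)*255,300):
        e=cv2.minEnclosingCircle(b);M=cv2.moments(b);print(n,"cap",x0+M["m10"]/M["m00"]/1e3,y0+M["m01"]/M["m00"]/1e3,e[1])
E
```

```text
[ 0.48691154 -0.1999003   0.17488714] [0.966 0.26  0.002 0.002] 0.08524198141928953
scene cap 0.4849945565161704 -0.20232420749279542 22.192440032958984
side cap 0.47675021888680424 -0.19235359599749846 24.602195739746094
wrist cap 0.48343737957610794 -0.20031743737957614 19.743305206298828
```

The can is back: the wrist view puts its axis at (0.4834,-0.2003) against the disc at (0.4825,-0.1995). Next, the white-hub castor.

Emit:
step_arm(
  targets="1 -0.025 -0.075 0 0 0 0;1 -0.05 -0.15 0 0 0 0;1 -0.075 -0.225 0 0 0 0;1 -0.1 -0.3 0 0 0 0;1 -0.125 -0.375 -0.06 0 0 0;1 -0.132 -0.394 -0.12 0 0 0;1 -0.132 -0.394 -0.14 0 0 0;1 -0.132 -0.394 -0.14 0 0 0;1 -0.132 -0.394 -0.14 0 0 0",
)

```text
clock: 17.02
eef_pos: [0.4184, -0.3946, 0.1005]
tool_rot: [0.965, 0.261, -0.001, -0.002]
ft_force: [-0.2, 0.6, 1.1]
grip_width: 0.0856
grasp_force: 0.0
```

```bash
python3 - <<'E'
from h import *
o=bot.get_obs();print(o['eef_pos'],o['joint_pos'].round(2))
i=bot.camera_info("wrist");g=bot.camera("wrist")
r=rect(i,inr(g,[0,0,140],[180,60,255]),.03,.36,.48,-.46,-.34)
for b in blobs((r>127).astype(np.uint8)*255,200):
    e=cv2.minEnclosingCircle(b);M=cv2.moments(b);print(.36+M["m10"]/M["m00"]/1e3,-.46+M["m01"]/M["m00"]/1e3,e[1])
E
```

```text
[ 0.41839528 -0.39457195  0.10052969] [-0.76  0.48 -0.    1.1   0.    1.86]
```

Emit:
step_arm(
  targets="1 0.005 -0.005 -0.06 0 0 0;1 0.005 -0.005 -0.12 0 0 0;1 0.005 -0.005 -0.16 0 0 0;1 0.005 -0.005 -0.185 0 0 0;1 0.005 -0.005 -0.19 0 0 0;1 0.005 -0.005 -0.19 0 0 0;1 0.005 -0.005 -0.19 0 0 0",
)

```text
clock: 17.65
eef_pos: [0.4235, -0.399, 0.0092]
tool_rot: [0.965, 0.261, 0.001, 0.001]
ft_force: [-0.2, 0.5, 0.5]
grip_width: 0.0854
grasp_force: 0.0
```

Emit:
step_arm(
  targets="-1 0 0 0 0 0 0;-1 0 0 0 0 0 0;-1 0 0 0 0 0 0;-1 0 0 0 0 0 0;-1 0 0 0 0 0 0;-1 0 0 0 0 0 0;-1 0 0 0 0 0 0;-1 0 0 0 0 0 0",
)

```text
clock: 18.32
eef_pos: [0.4227, -0.3995, 0.009]
tool_rot: [0.966, 0.26, 0.001, 0.001]
ft_force: [-0.8, 0.7, 6.0]
grip_width: 0.0482
grasp_force: 62.5
```

Emit:
step_arm(
  targets="-1 0 0 0.08 0 0 0;-1 0 0 0.16 0 0 0;-1 0 0 0.24 0 0 0;-1 0 0.02 0.31 0 0 0;-1 0 0.08 0.34 0 0 0;-1 0 0.16 0.34 0 0 0.1;-1 0 0.24 0.34 0 0 0.222;-1 0 0.32 0.34 0 0 0.222;-1 0 0.4 0.34 0 0 0.222;-1 0 0.48 0.34 0 0 0.222",
)

```text
clock: 19.15
eef_pos: [0.4212, -0.1571, 0.1776]
tool_rot: [0.939, 0.343, 0.0, 0.0]
ft_force: [1.1, 0.1, -0.6]
grip_width: 0.0479
grasp_force: 62.3
```

Emit:
step_arm(
  targets="-1 0.02 0.08 0 0 0 0;-1 0.04 0.16 0 0 0 0;-1 0.06 0.24 0 0 0 0;-1 0.08 0.32 0 0 0 0;-1 0.1 0.4 0 0 0 0;-1 0.12 0.48 -0.04 0 0 0;-1 0.13 0.56 -0.1 0 0 0;-1 0.14 0.64 -0.16 0 0 0;-1 0.15 0.7 -0.2 0 0 0;-1 0.152 0.737 -0.24 0 0 0",
)

```text
clock: 19.98
eef_pos: [0.4988, 0.2112, 0.0581]
tool_rot: [0.939, 0.344, 0.002, -0.0]
ft_force: [1.8, -0.6, 0.1]
grip_width: 0.0485
grasp_force: 62.3
```

Emit:
step_arm(
  targets="-1 0 0 0 0 0 0;-1 0 0 0 0 0 0;-1 0 0 0 0 0 0",
)

```text
clock: 20.23
eef_pos: [0.4976, 0.2086, 0.0582]
tool_rot: [0.939, 0.344, -0.0, 0.0]
ft_force: [-0.3, 0.8, -1.4]
grip_width: 0.0479
grasp_force: 62.3
```

Emit:
step_arm(
  targets="-1 0.002 0.003 -0.04 0 0 0;-1 0.002 0.003 -0.075 0 0 0;-1 0.002 0.003 -0.09 0 0 0;-1 0.002 0.003 -0.094 0 0 0;-1 0.002 0.003 -0.094 0 0 0;-1 0.002 0.003 -0.094 0 0 0",
)

```text
clock: 20.73
eef_pos: [0.4998, 0.2094, 0.013]
tool_rot: [0.94, 0.343, 0.001, 0.0]
ft_force: [-2.2, -1.1, 3.3]
grip_width: 0.0484
grasp_force: 62.5
```

Emit:
step_arm(
  targets="0.25 0 0 0 0 0 0;0.4 0 0 0 0 0 0;0.4 0 0 0 0 0 0;0.4 0 0 0 0 0 0;0.4 0 0 0.04 0 0 0;0.4 0 0 0.1 0 0 0;0.4 0 0 0.18 0 0 0;1 0 0 0.26 0 0 0;1 0 0 0.3 0 0 0;1 0 0 0.3 0 0 0",
)

```text
clock: 21.57
eef_pos: [0.5022, 0.2119, 0.1673]
tool_rot: [0.939, 0.344, 0.006, -0.0]
ft_force: [1.3, 0.9, 0.1]
grip_width: 0.0855
grasp_force: 0.0
```

Emit:
step_arm(
  targets="1 -0.03 0.06 0 0 0 0.15;1 -0.06 0.13 0 0 0 0.3;1 -0.09 0.2 0 0 0 0.45;1 -0.12 0.27 0 0 0 0.6;1 -0.15 0.334 0 0 0 0.75;1 -0.15 0.334 0 0 0 0.9;1 -0.15 0.334 0 0 0 1;1 -0.15 0.334 0 0 0 1;1 -0.15 0.334 0 0 0 1",
)

```text
clock: 22.32
eef_pos: [0.4231, 0.3772, 0.1601]
tool_rot: [0.737, 0.676, -0.001, -0.0]
ft_force: [-0.9, 0.1, 0.6]
grip_width: 0.0857
grasp_force: 0.0
```

```bash
python3 - <<'E'
from h import *
o=bot.get_obs();print(o['eef_pos'],o['tool_rot'].round(3),o['joint_pos'].round(2))
x0,x1,y0,y1=.34,.66,.12,.48
ims={n:(bot.camera_info(n),bot.camera(n)) for n in("scene","side","wrist")}
for n,(i,g) in ims.items():
    for k,lo,hi,z in(("grip",[5,170,60],[15,255,255],.02),("green",[60,100,20],[90,255,255],.034),("castor",[0,0,120],[180,60,255],.034),("bush",[12,110,30],[23,255,255],.044)):
        r=rect(i,inr(g,lo,hi),z,x0,x1,y0,y1)
        for b in blobs((r>127).astype(np.uint8)*255,350):
            (cx,cy),(w,h),a=cv2.minAreaRect(b)
            if max(w,h)<130: print(n,k,"%.3f %.3f %.0f %.0f %.1f"%(x0+cx/1e3,y0+cy/1e3,w,h,a))
s=ims["scene"][1][90:240,290:450];w=ims["wrist"][1]
cv2.imwrite("pics/w5.png",np.hstack([cv2.resize(w,(400,300)),cv2.resize(s,(320,300))])[:,:,::-1])
E
```

```text
[0.42314996 0.37715116 0.16011432] [ 0.737  0.676 -0.001 -0.   ] [ 0.73  0.41  0.06  1.22 -0.    2.38]
scene grip 0.431 0.374 111 39 85.9
scene green 0.579 0.352 57 76 69.4
scene castor 0.500 0.211 35 35 45.0
scene bush 0.598 0.196 35 61 26.6
scene bush 0.424 0.165 90 93 90.0
side grip 0.427 0.378 102 33 84.0
side green 0.567 0.373 46 70 69.8
side castor 0.503 0.149 62 16 41.8
side bush 0.583 0.221 38 61 23.2
wrist grip 0.430 0.375 48 29 86.6
wrist green 0.574 0.366 38 58 68.2
wrist castor 0.497 0.213 37 26 55.3
wrist bush 0.603 0.147 54 64 90.0
```

View pics/w5.png

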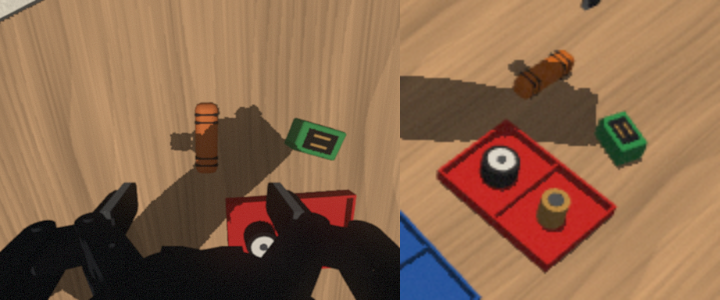

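Both red-tray parts sit flat in their own compartments: castor hub at crop (500,160), bush at (553,208). The handgrip lies ahead of the open fingers. Descending on it.

Emit:
step_arm(
  targets="1 0.01 0.002 -0.08 0 0 0;1 0.01 0.002 -0.16 0 0 0;1 0.01 0.002 -0.23 0 0 0;1 0.01 0.002 -0.28 0 0 0;1 0.01 0.002 -0.3 0 0 0;1 0.01 0.002 -0.306 0 0 0;1 0.01 0.002 -0.306 0 0 0;1 0.01 0.002 -0.306 0 0 0",
)

```text
clock: 23.13
eef_pos: [0.4301, 0.3793, 0.01]
tool_rot: [0.736, 0.676, 0.002, 0.0]
ft_force: [0.1, 0.2, 0.4]
grip_width: 0.0853
grasp_force: 0.0
```

Emit:
step_arm(
  targets="-1 0 0 0 0 0 0;-1 0 0 0 0 0 0;-1 0 0 0 0 0 0;-1 0 0 0 0 0 0;-1 0 0 0 0 0 0;-1 0 0 0 0 0 0;-1 0 0 0 0 0 0;-1 0 0 0 0 0 0;-1 0 0 0 0 0 0;-1 0 0 0 0 0 0",
)

```text
clock: 23.97
eef_pos: [0.4293, 0.3789, 0.0091]
tool_rot: [0.736, 0.677, 0.001, -0.0]
ft_force: [-0.4, 0.0, 5.5]
grip_width: 0.0291
grasp_force: 61.5
```

Emit:
step_arm(
  targets="-1 0 0 0.08 0 0 0;-1 0 0 0.16 0 0 0;-1 0.0 -0.04 0.18 0 0 0;-1 0.01 -0.12 0.18 0 0 0;-1 0.02 -0.2 0.18 0 0 0;-1 0.03 -0.28 0.18 0 0 0;-1 0.04 -0.36 0.18 0 0 0;-1 0.05 -0.44 0.18 0 0 0;-1 0.06 -0.52 0.18 0 0 0;-1 0.076 -0.6 0.18 0 0 0",
)

```text
clock: 24.8
eef_pos: [0.4655, 0.0764, 0.0977]
tool_rot: [0.736, 0.677, -0.001, -0.0]
ft_force: [1.1, -0.1, -0.8]
grip_width: 0.0293
grasp_force: 60.7
```

Emit:
step_arm(
  targets="-1 0 -0.08 0 0 0 0;-1 0 -0.13 0 0 0 0;-1 0 -0.154 0 0 0 0;-1 0 -0.154 -0.03 0 0 0;-1 0 -0.154 -0.08 0 0 0;-1 0 -0.154 -0.1 0 0 -0.012;-1 0 -0.154 -0.1 0 0 -0.012;-1 0 -0.154 -0.1 0 0 -0.012",
)

```text
clock: 25.47
eef_pos: [0.4657, 0.0013, 0.0475]
tool_rot: [0.739, 0.673, -0.001, -0.001]
ft_force: [-0.1, -0.6, -0.6]
grip_width: 0.0289
grasp_force: 60.7
```

```bash
python3 - <<'E'
from h import *
o=bot.get_obs();print(o['eef_pos'],o['tool_rot'].round(3))
ims={n:(bot.camera_info(n),bot.camera(n)) for n in("scene","side")}
x0,x1,y0,y1=.3,.65,-.12,.12
for n,(i,g) in ims.items():
    r=rect(i,inr(g,[5,170,40],[15,255,255]),.07,x0,x1,y0,y1)
    for b in blobs((r>127).astype(np.uint8)*255,350):
        (cx,cy),(w,h),a=cv2.minAreaRect(b);print(n,"%.3f %.3f %.0f %.0f %.1f"%(x0+cx/1e3,y0+cy/1e3,w,h,a))
s=ims["side"][1][140:260,170:330]
s2=ims["scene"][1][150:270,210:370]
cv2.imwrite("pics/w6.png",np.hstack([cv2.resize(s,(400,300)),cv2.resize(s2,(400,300))])[:,:,::-1])
E
```

```text
[0.46572822 0.00127775 0.0474713 ] [ 0.739  0.673 -0.001 -0.001]
scene 0.471 -0.028 56 38 84.1
side 0.466 0.020 34 97 4.1
```

View pics/w6.png

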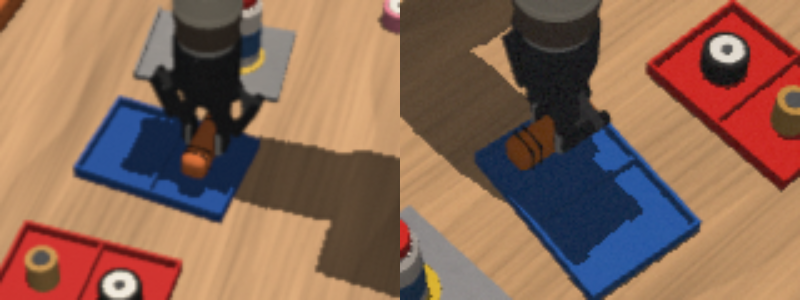

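The side and scene crops show the handgrip level above the blue tray's -x compartment and aligned with it. Lower and release.

Emit:
step_arm(
  targets="-1 0.002 0 -0.03 0 0 0;-1 0.002 0 -0.055 0 0 0;-1 0.002 0 -0.068 0 0 0;-1 0.002 0 -0.07 0 0 0;-1 0.002 0 -0.07 0 0 0;-1 0.002 0 -0.07 0 0 0",
)

```text
clock: 26.07
eef_pos: [0.4683, 0.0014, 0.0139]
tool_rot: [0.739, 0.673, 0.0, 0.0]
ft_force: [1.0, -0.3, 0.1]
grip_width: 0.0289
grasp_force: 60.7
```

Emit:
step_arm(
  targets="-0.15 0 0 0 0 0 0;0.05 0 0 0 0 0 0;0.05 0 0 0 0 0 0;0.05 0 0 0 0 0 0;0.05 0 0 0.04 0 0 0;0.05 0 0 0.1 0 0 0;0.05 0 0 0.18 0 0 0;1 0 0 0.25 0 0 0;1 0 0 0.25 0 0 0",
)

```text
clock: 26.82
eef_pos: [0.4726, 0.0013, 0.1453]
tool_rot: [0.739, 0.673, 0.005, 0.004]
ft_force: [1.4, -0.4, -0.1]
grip_width: 0.0677
grasp_force: 0.0
```

Emit:
step_arm(
  targets="1 0.02 0.075 0 0 0 0.15;1 0.04 0.15 0 0 0 0.3;1 0.06 0.225 0 0 0 0.45;1 0.08 0.3 0 0 0 0.6;1 0.1 0.375 0 0 0 0.75;1 0.12 0.45 0 0 0 0.9;1 0.14 0.525 0 0 0 1;1 0.16 0.6 0 0 0 1;1 0.18 0.66 0 0 0 1",
)

```text
clock: 27.57
eef_pos: [0.5576, 0.3343, 0.1378]
tool_rot: [0.425, 0.905, 0.0, -0.0]
ft_force: [0.9, -0.4, -0.4]
grip_width: 0.0852
grasp_force: 0.0
```

Emit:
step_arm(
  targets="1 0.02 0.07 0 0 0 0.15;1 0.02 0.07 0 0 0 0.3;1 0.02 0.07 0 0 0 0.45;1 0.02 0.07 0 0 0 0.6;1 0.02 0.07 0 0 0 0.667;1 0.02 0.07 0 0 0 0.667;1 0.02 0.07 0 0 0 0.667;1 0.02 0.07 0 0 0 0.667",
)

```text
clock: 28.23
eef_pos: [0.5677, 0.3662, 0.1379]
tool_rot: [0.177, 0.984, -0.0, -0.0]
ft_force: [-0.2, -0.2, -0.7]
grip_width: 0.0854
grasp_force: 0.0
```

```bash
python3 - <<'E'
from h import *
o=bot.get_obs();print(o['eef_pos'],o['tool_rot'].round(3),o['joint_pos'].round(2))
x0,x1,y0,y1=.45,.70,.28,.48
ims=[(n,bot.camera_info(n),bot.camera(n)) for n in("scene","side","wrist")]
ms=[]
for n,i,g in ims:
    r=(rect(i,inr(g,[60,100,20],[90,255,255]),.034,x0,x1,y0,y1)>127).astype(np.uint8)*255; ms.append(r)
for n,m in(("scene",ms[0]),("side",ms[1]),("wrist",ms[2]),("sc&si",ms[0]&ms[1])):
    for b in blobs(m,350):
        (cx,cy),(w,h),a=cv2.minAreaRect(b);print(n,"%.3f %.3f %.0f %.0f %.1f"%(x0+cx/1e3,y0+cy/1e3,w,h,a))
E
```

```text
[0.56766817 0.36618103 0.13794661] [ 0.177  0.984 -0.    -0.   ] [ 0.57  0.64  0.38  1.31 -0.    0.93]
scene 0.579 0.352 57 75 70.3
side 0.568 0.372 48 68 70.5
wrist 0.561 0.370 38 30 69.1
sc&si 0.573 0.365 37 54 70.6
```

Emit:
step_arm(
  targets="1 0.008 -0.002 -0.08 0 0 0;1 0.008 -0.002 -0.15 0 0 0;1 0.008 -0.002 -0.21 0 0 0;1 0.008 -0.002 -0.245 0 0 0;1 0.008 -0.002 -0.258 0 0 0;1 0.008 -0.002 -0.258 0 0 0;1 0.008 -0.002 -0.258 0 0 0",
)

```text
clock: 28.97
eef_pos: [0.5723, 0.3656, 0.01]
tool_rot: [0.177, 0.984, 0.0, 0.0]
ft_force: [0.8, -0.5, 0.5]
grip_width: 0.0854
grasp_force: 0.0
```

Emit:
step_arm(
  targets="-1 0 0 0 0 0 0;-1 0 0 0 0 0 0;-1 0 0 0 0 0 0;-1 0 0 0 0 0 0;-1 0 0 0 0 0 0;-1 0 0 0 0 0 0;-1 0 0 0 0 0 0;-1 0 0 0 0 0 0;-1 0 0 0 0 0 0",
)

```text
clock: 29.72
eef_pos: [0.5727, 0.366, 0.0109]
tool_rot: [0.177, 0.984, 0.001, 0.001]
ft_force: [-0.2, 1.0, 5.8]
grip_width: 0.0389
grasp_force: 63.3
```

Emit:
step_arm(
  targets="-1 0 0 0.08 0 0 0;-1 0 0 0.16 0 0 0;-1 0 -0.04 0.18 0 0 0;-1 -0.004 -0.12 0.18 0 0 0.1;-1 -0.01 -0.2 0.18 0 0 0.2;-1 -0.014 -0.28 0.18 0 0 0.333;-1 -0.02 -0.36 0.18 0 0 0.333;-1 -0.024 -0.44 0.18 0 0 0.333;-1 -0.024 -0.52 0.18 0 0 0.333;-1 -0.024 -0.6 0.18 0 0 0.333",
)

```text
clock: 30.55
eef_pos: [0.5585, 0.0635, 0.0987]
tool_rot: [0.047, 0.999, -0.0, -0.001]
ft_force: [0.5, 1.1, -1.5]
grip_width: 0.0389
grasp_force: 62.4
```

Emit:
step_arm(
  targets="-1 0 -0.08 0 0 0 0;-1 0 -0.13 0 0 0 0;-1 0 -0.144 0 0 0 0;-1 0 -0.144 -0.03 0 0 0;-1 0 -0.144 -0.08 0 0 0;-1 0 -0.144 -0.11 0 0 0;-1 0 -0.144 -0.11 0 0 0;-1 0 -0.144 -0.11 0 0 0",
)

```text
clock: 31.22
eef_pos: [0.5584, -0.0061, 0.0431]
tool_rot: [0.046, 0.999, 0.0, -0.002]
ft_force: [0.2, 0.1, -1.0]
grip_width: 0.039
grasp_force: 62.4
```

Emit:
step_arm(
  targets="-1 0.005 0 -0.03 0 0 0;-1 0.005 0 -0.05 0 0 0;-1 0.005 0 -0.057 0 0 0;-1 0.005 0 -0.057 0 0 0;-1 0.005 0 -0.057 0 0 0;-1 0.005 0 -0.057 0 0 0",
)

```text
clock: 31.72
eef_pos: [0.5626, -0.0066, 0.0163]
tool_rot: [0.047, 0.999, 0.0, 0.0]
ft_force: [0.3, 0.4, -1.8]
grip_width: 0.0388
grasp_force: 62.4
```

Emit:
step_arm(
  targets="0.1 0 0 0 0 0 0;0.4 0 0 0 0 0 0;0.4 0 0 0 0 0 0;0.4 0 0 0 0 0 0;0.4 0 0 0.04 0 0 0;0.4 0 0 0.1 0 0 0;0.4 0 0 0.18 0 0 0;0.6 0 0 0.26 0 0 0;0.6 -0.08 0 0.34 0 0 0;0.6 -0.16 0 0.42 0 0 0",
)

```text
clock: 32.55
eef_pos: [0.504, -0.0067, 0.2067]
tool_rot: [0.047, 0.999, 0.0, 0.001]
ft_force: [0.3, -0.2, 0.3]
grip_width: 0.0681
grasp_force: 0.0
```

Emit:
step_arm(
  targets="0.6 -0.08 0.08 0 0 0 0;0.6 -0.16 0.16 0 0 0 0;0.6 -0.24 0.24 0 0 0 0;0.6 -0.24 0.32 0 0 0 0;0.6 -0.24 0.4 0 0 0 0;0.6 -0.24 0.48 0 0 0 0;0.6 -0.24 0.48 0 0 0 0;0.6 -0.24 0.48 0 0 0 0",
)

```text
clock: 33.22
eef_pos: [0.3829, 0.2384, 0.2051]
tool_rot: [0.043, 0.999, 0.002, 0.001]
ft_force: [0.0, 0.2, 0.0]
grip_width: 0.0681
grasp_force: 0.0
```

```bash
python3 - <<'E'
from h import *
o=bot.get_obs();print(o['clock'],o['eef_pos'],np.abs(o['joint_vel']).max())
x0,x1,y0,y1=.38,.7,-.45,.3
ims=[(n,bot.camera_info(n),bot.camera(n)) for n in("scene","side")]
for k,lo,hi,z in(("cap",[0,150,50],[6,255,255],.12),("grip",[5,170,60],[15,255,255],.024),("green",[60,100,20],[90,255,255],.038),("hubw",[0,0,150],[180,60,255],.034),("huby",[22,120,100],[32,255,255],.03),("bush",[12,110,40],[23,255,255],.044)):
    ms=[(rect(i,inr(g,lo,hi),z,x0,x1,y0,y1)>127).astype(np.uint8)*255 for n,i,g in ims]
    for b in blobs(ms[0]&ms[1],180):
        (cx,cy),(w,h),a=cv2.minAreaRect(b)
        if max(w,h)<110: print(k,"%.3f %.3f %.0f %.0f %.1f"%(x0+cx/1e3,y0+cy/1e3,w,h,a))
s=ims[0][2][130:370,100:420]; s2=ims[1][2][100:300,140:360]
cv2.imwrite("pics/w7.png",np.hstack([cv2.resize(s,(400,300)),cv2.resize(s2,(400,300))])[:,:,::-1])
E
```

```text
33.2167 [0.38288833 0.23838006 0.20507912] 0.0787233119779759
grip 0.477 0.029 14 38 4.4
green 0.564 -0.007 39 58 84.6
hubw 0.508 0.218 13 30 48.8
bush 0.592 0.208 33 33 90.0
```

View pics/w7.png

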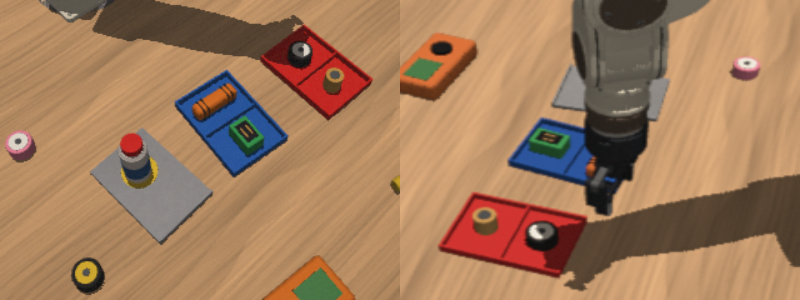

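The scene crop shows every part where it should be:
- Can upright on the disc at (134,165).
- Handgrip at (213,100) and battery at (246,133) in the blue tray.
- Castor at (300,52) and bush at (334,80) in the red tray.
- Yellow-hub castor untouched at (88,274).

The arm is clear of everything, so I hand in.

Emit:
step_arm(
  targets="0.6 0 0 0 0 0 0;0.6 0 0 0 0 0 0;0.6 0 0 0 0 0 0;0.6 0 0 0 0 0 0",
)

```text
clock: 33.65
eef_pos: [0.3836, 0.2323, 0.2047]
tool_rot: [0.048, 0.999, -0.0, 0.0]
ft_force: [0.1, 0.7, 0.0]
grip_width: 0.0682
grasp_force: 0.0
```

```bash
python3 -c "
from workcell import bot
print(bot.job_done())"
```

```text
the job is handed in; nothing more can be done
None
```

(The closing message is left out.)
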